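Load the programming station

ROBOT

A 7-joint arm with a two-finger parallel gripper is mounted at the origin on the work surface; the furniture and walls round the work are solid. World frame = base frame: x ahead of the robot, y to its left, z up, the work surface at z = 0. Lengths are in m, angles in rad, forces in N, time in s.
With the tool pointing down it reaches from about 0.4 to 0.9 m from the base axis. Payload 5.6 kg.
Tool frame: the origin (TCP) lies at the very end of the fingers, on their centre line; the grasp point (between the pads) lies 19 mm behind it (robot.hold_point_z is the y of the grasp point in the tool frame, in m); y points along the fingers, x is the direction in which the jaws open and shut, and the axes are right-handed (so a half turn about y gives the same grasp; the last joint's range is limited). The gripper opens to 92 mm and grips with 3 to 60 N. Pads are 20 mm wide; open, the fingers measure 128 mm over their backs; the gripper's body (75 mm by 189 mm) begins 69 mm behind the grasp point.
Start: joints at [1.142, 0.468, -0.012, 1.603, 0.006, 1.071, -0.056], TCP at [0.245, -0.602, 0.215] pointing down, gripper open.
Joint ranges: [-2.53, 2.53], [-0.31, 2.02], [-1.57, 1.55], [0.28, 2.44], [-1.29, 4.43], [0.15, 1.84], [-2.92, 2.92]. Speed limits (rad/s): [2.57, 2.57, 3.14, 3.14, 3.14, 3.14, 3.14].

INTERFACE

Orientations are given as a rotation vector (axis times angle).
In Python, from rig import robot, viewer, ticket gives the robot as it stands.
- The arm moves only by the tool drive_tool, never from a script. Its arguments are lists of equal length, an entry for each row: "translation": the shift along the tool's x, y, z in m, a list of three; "twist": the turn, a rotation vector about the tool's x, y, z in degrees, a list of three; "gripper": the finger opening in m, from 0 to 0.0919. A call has 1 to 10 rows; each row is the pose to reach, as a shift and turn from the pose commanded when the call began, along the tool's axes at that moment; what a row does not reach only later rows make up. A row lasts 1/12 s, in which the tool goes at most 41.7 mm and 7.16 degrees, less where a joint would pass 70% of its speed; a pose out of reach is approached as far as the arm can. A call with a gripper value outside its range is refused whole. The fingers move at their own pace and stop on an object; "force" is the grip in N (left out, the last holds). Time passes only in rows, so rows that repeat a pose let the fingers close. It gives the time, the measured TCP pose, the force and the opening at its end, in the units of the state.
- robot.get_state(): the state, without advancing time (a new reading comes with each control period).
- viewer.camera(name): name is "side" or "top" or "wrist"; returns (picture, depth): 400x640x3 uint8, red, green, blue; 400x640 float32, m along the optical axis (not along the pixel's ray), 0 where there is no reading.
- viewer.calibration(name): a dict with "fx", "fy", "cx", "cy" (pixels), "extrinsics" (4x4, takes a point from camera to world coordinates). Camera axes: x right, y up, looking along -z (the intrinsics and any distortion apply to the point x, -y, -z); pixel columns grow to the right and rows downward; lengths in m; the calibration is good to about 2 mm. A picture is of the moment at which its call begins: read the wrist's pose just before it. calibration takes no time and is no camera call; for the wrist camera it gives the pose at the moment of the call.
- ticket.sign_off(): hands the job in, once; it reports no verdict.
The state is a dict: "time": time; "joint_positions": joint angles; "joint_velocities": joint speeds; "joint_torque": joint torques, N m; "tcp_pos": TCP position; "tool_rot": TCP orientation; "wrist_force": force on the tool from outside, world axes, zero at the start; "wrist_torque": the same for the moment, N m; "gripper_width": opening from 0.0 (shut) to 1.0 (fully open).
Only numpy, scipy, OpenCV 4.12 (cv2) and the standard library are available. Lean on these libraries where they do the work, as an engineer would, in place of code of your own. Each camera call takes 0.05 s, during which the arm holds its last target. There are 200 camera calls.

TASK

Load the programming station with the module that waits in its nest plate on the in-feed: press the red pad of the long lever right down so that the heavy blue contact head swings up and stays on its catch, let the lever come back up, and push the nest plate gently along its channel, fully home against the stops. Then press down the yellow catch tab so that the head comes down on the module. Only press and push: do not lift or squeeze the nest plate, do not touch the head with the robot, and leave the things round the station where they are.

Things in the scene. Friction and masses are not known exactly. Their poses are not given: they have to be found in the camera images.
- station: Fixed base plate of the station, aluminium, x -195 to 130, y -94 to 112 mm in its own frame; its top, the deck, is 12 mm above the bench. Origin: in the bench plane, on the channel's centre line. x points along the channel, the way the nest is pushed (about to the robot's left), y to the lever's side (about towards the robot). All sizes here are in mm, 'station x, y' in this frame.
- nest_home (a point): Where the centre of the nest's underside must come: on the deck, station x = 15. Two brass stop pins under the head stop the nest's front end at x = 60. The channel lies between steel rails 8 mm high and 63 mm apart, x = -45 to 60; flared lead-ins before it narrow from 93 to 63 mm, x = -85 to -45.
- nest: Loose white metal nest plate, 60 (x) x 90 (y) x 12 mm, dowels to 18, a small module fixed in it whose can stands 20 high; 0.2 kg, slides with 1 to 2 N. Origin: centre of its underside. y points the way it is pushed (push on its end face y = -45). Starts on the deck, centre at station x = -125 to -105, front end in the lead-ins, a few mm off line; they straighten it.
- lever_pad (a point): Red pad 44 x 34 x 10 mm at the end of the lever's long arm. This point: centre of its upper face, which slopes 0.36 rad at rest, rising away from the pivot; at station x = -168, y = 85, 96 mm above the bench at rest; 38 mm above it and about 10 mm farther from the pivot in plan when right down.
- lever_pivot (a point): Axis of the lever, at station x = -58, y = 85, 48 mm above the bench; it is parallel to the station's y. The pad swings on an arc of 120 mm about it; the short end reaches under the head's cross bar.
- lever (a joint): Lever angle, rad: 0 at rest (long arm up, held by a spring), 0.50 right down on its stop. Its short end raises the head; this takes about 5 to 10 N on the pad. The catch snaps in at about 0.43. Let go, the lever springs back to 0.
- head_front (a point): Heavy blue contact head, 1.7 kg, plate 103 x 84 x 24 mm over the channel with a steel cross bar at its front (station x = 0). This point: top of its front edge, middle. Its hinge: station x = 105, 44 mm above the bench. At rest its front edge hangs 10 mm above the deck and shuts the channel; on the catch its highest point is about 75 mm above the bench. The robot must not touch it.
- head (a joint): Angle of the contact head, rad: 0 resting in the empty station, 0.10 level, lying on the module of a nest that is home, about 0.23 held up by the catch, 0.29 its upper stop. The hinge is damped: it comes down in about half a second.
- catch_tab (a point): Yellow tab 30 x 28 x 6 mm of the sprung catch. This point: centre of its upper face, at station x = -62, y = -69, 40 mm above the bench at rest; about 18 mm lower when pressed fully down. It turns about an axis along the station's y at station x = -10, 22 mm above the bench.
- catch (a joint): Angle of the catch, rad: 0 sprung in (rest), 0.34 tab fully down on its stop. It swings out and back by itself as the cross bar passes. A head held by it drops at 0.2 to 0.3; this takes about 3 to 8 N on the tab. Let go, it springs back (to about 0.18, against the cross bar, when the head lies on a module).
- loupe: Stand loupe, black and clear, 43 mm across, 40 mm high, standing on the station's deck beside the head. Bystander. Origin: centre of its underside.
- heat_tape: Roll of orange tape, 62 mm across, 20 mm high, lying on the bench right of the station. Bystander. Origin: centre of its underside.
- solder_spool: Green spool of solder wire, 58 mm across, 36 mm high, on the bench right of the station. Bystander. Origin: centre of its underside.
- wick_spool: Small white spool of copper braid, 42 mm across, 11 mm high, on the bench right of the station. Bystander. Origin: centre of its underside.
- side_cutters: Side cutters with blue grips, 109 mm long (along y), 13 mm thick, on the bench at the front right. Bystander. Origin: under its middle.
Not all that is in view belongs to the job. Of the things that look like the nest, the larger one is meant.

How it is judged:
By the outcome, as a careful person would: the job done as asked, in the order asked, and still so for the second after the job is handed in, with the robot touching nothing.
It also fails if it takes over 58 s, if anything falls off the work surface, if the arm or the gripper's body presses on something with over 40 N, if the wrist force passes 120 N, or if a joint passes its speed limit or range.

## Working session

There is one attempt and no reset: what is moved stays moved. The work goes in short steps, Python scripts to look and compute and a tool call to move; the robot and the scene stay as the last step left them, time stands still between calls to the robot, and variables do not carry over. Pictures are saved under pics/ and viewed, about 8 in all and at most 12, crops included, and the job is handed in when it is done.

Besides the shell and the picture viewer there is one more tool, called as a command line: name --argument value ..., lists and objects as JSON in quotes. drive_tool: Moves the arm, as the interface text tells. Its arguments: {"type":"object","properties":{"translation":{"type":"array","items":{"type":"array","items":{"type":"number"}}},"twist":{"type":"array","items":{"type":"array","items":{"type":"number"}}},"gripper":{"type":"array","items":{"type":"number"}},"force":{"type":"number"}},"required":["translation","twist","gripper"]}

```bash
mkdir -p pics; ls; cat > h.py <<'E'
import numpy as np, cv2
from rig import robot, viewer, ticket
def snap(n,name):
    c=viewer.calibration(n); p,d=viewer.camera(n)
    cv2.imwrite(f'pics/{name}.png',p[:,:,::-1]); np.savez(f'pics/{name}.npz',p=p,d=d,E=c['extrinsics'],K=[c[k] for k in('fx','fy','cx','cy')]); print(n,{k:c[k] for k in c if k!='extrinsics'},np.round(c['extrinsics'],3).tolist()); return p,d
def load(name):
    return np.load(f'pics/{name}.npz')
def ray(z,u,v):
    fx,fy,cx,cy=z['K']; r=np.array([(u-cx)/fx,-(v-cy)/fy,-1.]); E=z['E']; return E[:3,3],E[:3,:3]@r
def onz(z,u,v,h):
    o,r=ray(z,u,v); return o+r*(h-o[2])/r[2]
def dep(z,u,v):
    o,r=ray(z,u,v); return o+r*z['d'][int(round(v)),int(round(u))]
E
python3 - <<'E'
from h import *
snap('top','top0'); snap('side','side0')
s=robot.get_state(); print(s)
E
```

```text
pics
top {'fx': 362.5948505522689, 'fy': 362.5948505522689, 'cx': 324.41970390052467, 'cy': 202.2388479493984} [[0.028, 0.987, -0.158, 0.356], [-1.0, 0.027, -0.008, -0.114], [-0.004, 0.158, 0.987, 0.934], [0.0, 0.0, 0.0, 1.0]]
side {'fx': 446.4028313408295, 'fy': 446.4028313408295, 'cx': 314.8898278637344, 'cy': 193.44120814261854} [[0.866, -0.233, 0.444, 0.926], [0.5, 0.444, -0.744, -0.823], [-0.024, 0.866, 0.5, 0.567], [0.0, 0.0, 0.0, 1.0]]
{'time': 0.1, 'joint_positions': array([ 1.14197064,  0.46831368, -0.0116041 ,  1.60348862,  0.00600662,
        1.07138648, -0.05631696]), 'joint_velocities': array([-0.00070328, -0.00124137,  0.00134964, -0.00268243, -0.00118412,
        0.00027572,  0.00021501]), 'joint_torque': array([ 1.24480517e-03, -5.21645558e+01, -1.21891810e-02, -2.44365907e+01,
       -5.68178447e-02,  1.41821103e-02,  4.73191585e-05]), 'tcp_pos': array([ 0.24435942, -0.60177792,  0.21373741]), 'tool_rot': array([-1.366564  ,  0.92154163, -0.91930338]), 'wrist_force': array([ 0.17351191,  0.09522833, -0.78293395]), 'wrist_torque': array([0.02936417, 0.03355675, 0.02266734]), 'gripper_width': 0.9985433734891394}
```

View pics/top0.png

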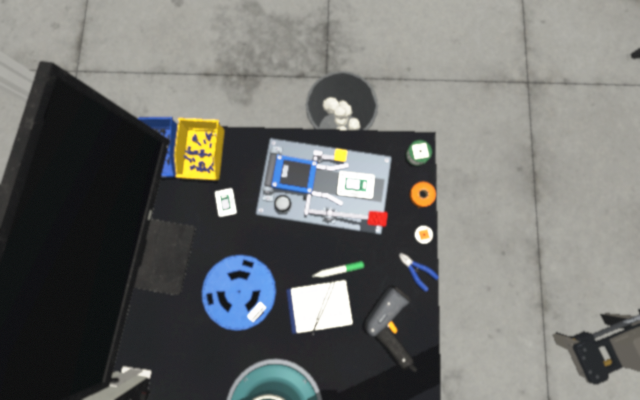

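View pics/side0.png

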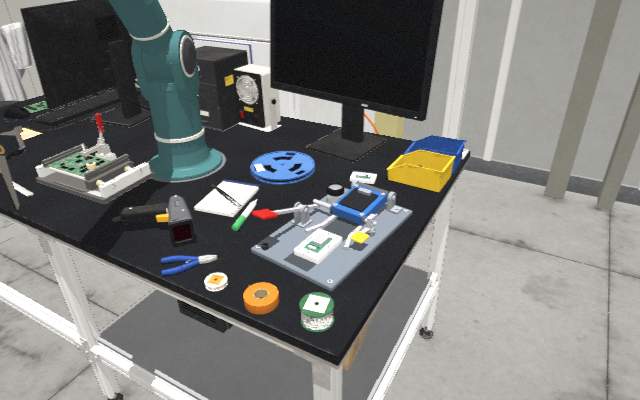

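The top view shows the station at about (256–391, 139–235), with the red pad at (377,219), the yellow tab at (341,156), the head at (295,175) and the nest at (356,185). The bystanders on the right are at u≈420. The side view agrees. Next I measure these.

```bash
python3 - <<'E'
from h import *
from scipy.optimize import least_squares
def blobs(z,lo,hi,box,h,name):
    hsv=cv2.cvtColor(z['p'],cv2.COLOR_RGB2HSV); m=cv2.inRange(hsv,lo,hi); k=np.zeros_like(m); a,b,c,d=box; k[b:d,a:c]=m[b:d,a:c]
    M=cv2.moments(k,True); u,v=M['m10']/M['m00'],M['m01']/M['m00']; P=onz(z,u,v,h); print(name,M['m00'],round(u,1),round(v,1),P.round(4),'depth',dep(z,u,v).round(4)); return P
T=load('top0');S=load('side0')
rp=blobs(T,(0,150,80),(8,255,255),(360,200,395,235),.096,'red T'); blobs(S,(0,150,80),(8,255,255),(245,200,285,225),.096,'red S')
yt=blobs(T,(22,120,100),(34,255,255),(325,145,352,165),.040,'yel T'); blobs(S,(22,120,100),(34,255,255),(340,225,375,248),.040,'yel S')
blobs(T,(0,0,190),(179,70,255),(335,170,378,202),.012+.012,'nest T'); blobs(S,(0,0,200),(179,60,255),(290,228,345,264),.024,'nest S')
# station deck outline in top view via depth height
v,u=np.mgrid[120:250,240:410]; fx,fy,cx,cy=T['K']
d=T['d'][120:250,240:410]; r=np.stack([(u-cx)/fx,-(v-cy)/fy,-np.ones(u.shape)],-1)@T['E'][:3,:3].T
P=T['E'][:3,3]+r*d[...,None]
m=((P[...,2]>.007)).astype(np.uint8); n,l,st,_=cv2.connectedComponentsWithStats(m); i=1+np.argmax(st[1:,4]); l=(l==i).astype(np.uint8); l=cv2.morphologyEx(l,cv2.MORPH_OPEN,np.ones((5,5)))
c=max(cv2.findContours(l,0,1)[0],key=cv2.contourArea); R=cv2.minAreaRect(c); b=cv2.boxPoints(R)+[240,120]; print('rect',R)
for q in b: print(q,onz(T,*q,.012).round(4))
# fit from pad+tab
a=np.array([-.168,.085]);bb=np.array([-.062,-.069]); dl=bb-a; dw=(yt-rp)[:2]
th=np.arctan2(dw[1],dw[0])-np.arctan2(dl[1],dl[0]); Rm=np.array([[np.cos(th),-np.sin(th)],[np.sin(th),np.cos(th)]])
o=(rp[:2]+yt[:2])/2-Rm@((a+bb)/2); print('th',np.degrees(th),'o',o,'len',np.linalg.norm(dl),np.linalg.norm(dw))
for q in [(-.195,-.094),(-.195,.112),(.130,-.094),(.13,.112)]: print(q,o+Rm@q)
cv2.imwrite('pics/crop.png',cv2.resize(T['p'][120:250,240:450,::-1],None,fx=3.8,fy=3.8,interpolation=2))
E
```

```text
red T 254.0 377.8 218.4 [ 0.4555 -0.2326  0.096 ] depth [ 0.4556 -0.2326  0.0955]
red S 197.0 264.4 213.8 [ 0.4609 -0.2391  0.096 ] depth [ 0.4657 -0.2451  0.1008]
yel T 139.0 340.1 154.6 [ 0.6231 -0.1437  0.04  ] depth [ 0.6231 -0.1437  0.0402]
yel S 141.0 359.3 236.9 [ 0.6256 -0.1503  0.04  ] depth [ 0.626  -0.1511  0.0406]
nest T 1164.0 355.4 185.0 [ 0.5483 -0.1851  0.024 ] depth [ 0.5472 -0.1848  0.0289]
nest S 882.0 317.3 245.2 [ 0.554  -0.1958  0.024 ] depth [ 0.5543 -0.1962  0.0243]
rect ((85.84046936035156, 66.0606460571289), (129.39779663085938, 77.78826904296875), 8.93058967590332)
[255.88806534 214.43955994] [0.4671 0.0677 0.012 ]
[267.96374893 137.59430313] [0.6729 0.0475 0.012 ]
[395.7928772  157.68173218] [ 0.6269 -0.2909  0.012 ]
[383.7171936 234.5269928] [ 0.4247 -0.2596  0.012 ]
th 83.40875473926113 o [ 0.56047521 -0.0748021 ] len 0.1869545399288287 0.18968909086040558
(-0.195, -0.094) [ 0.63147075 -0.27930303]
(-0.195, 0.112) [ 0.42683234 -0.25565725]
(0.13, -0.094) [0.66877599 0.04354882]
(0.13, 0.112) [0.46413759 0.0671946 ]
```

View pics/crop.png

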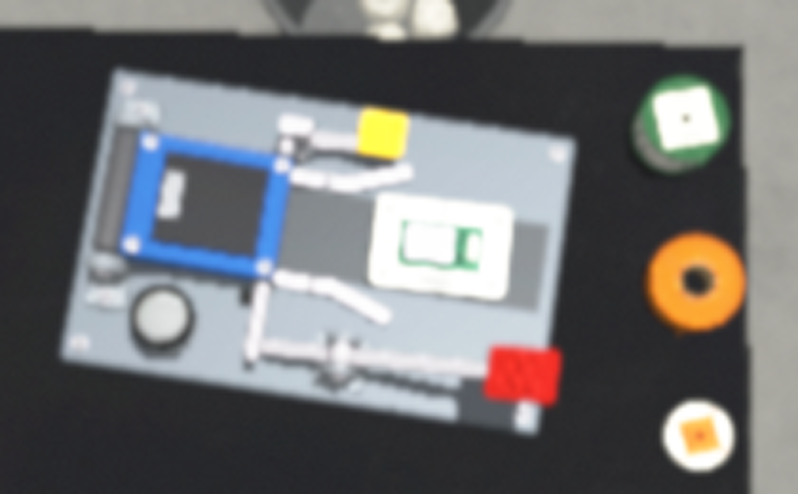

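```bash
cat >> h.py <<'E'
from scipy.spatial.transform import Rotation as Ro
TH=np.radians(83.4); O=np.array([.5605,-.0748])
def st(x,y,z=None):  # station mm -> world m
    R=np.array([[np.cos(TH),-np.sin(TH)],[np.sin(TH),np.cos(TH)]]); p=O+R@np.array([x,y])/1000
    return p if z is None else np.array([*p,z/1000])
def inv(p):
    R=np.array([[np.cos(TH),-np.sin(TH)],[np.sin(TH),np.cos(TH)]]); return R.T@(np.array(p)[:2]-O)*1000
def plan(x,y,z):  # station target mm -> tool shift; twist aligning tool x with station x, tool y down
    s=robot.get_state(); R=Ro.from_rotvec(s['tool_rot']); M=R.as_matrix()
    D=st(x,y,z); X=np.array([np.cos(TH),np.sin(TH),0]); Y=np.array([0,0,-1.]); T=np.c_[X,Y,np.cross(X,Y)]
    c=[]
    for sg in(1,-1):
        Tt=np.c_[sg*X,Y,sg*np.cross(X,Y)]; c.append(np.degrees((R.inv()*Ro.from_matrix(Tt)).as_rotvec()).round(2).tolist())
    print('t',round(s['time'],2),'at st',inv(s['tcp_pos']).round(1),(s['tcp_pos'][2]*1000).round(1),'shift',(M.T@(D-s['tcp_pos'])).round(4).tolist(),'twist',c,'F',s['wrist_force'].round(1),'q7',s['joint_positions'][6].round(2),'g',s['gripper_width'].round(2))
E
python3 - <<'E'
from h import *
T=load('top0')
from h import st
c=[(271.05,138.4),(391.3,156.05),(381.3,233.9),(256.3,214.2)]
q=[(130,-94),(-195,-94),(-195,112),(130,112)]
for a,b in zip(c,q): print(b,onz(T,*a,.012).round(4),st(*b).round(4))
print('nest st',inv([.5483,-.1851]),'pad',inv([.4555,-.2326]),'tab',inv([.6231,-.1437]))
R=Ro.from_rotvec(robot.get_state()['tool_rot']).as_matrix(); print(R.round(3))
print('wrist cam in tool', (R.T@(viewer.calibration('wrist')['extrinsics'][:3,3]-robot.get_state()['tcp_pos'])).round(3))
plan(-170,85,200)
E
```

```text
(130, -94) [0.6709 0.0392 0.012 ] [0.6688 0.0435]
(-195, -94) [ 0.631  -0.2791  0.012 ] [ 0.6315 -0.2793]
(-195, 112) [ 0.4261 -0.2534  0.012 ] [ 0.4268 -0.2556]
(130, 112) [0.4678 0.0667 0.012 ] [0.4642 0.0672]
nest st [-110.97124928   -0.55841996] pad [-168.82262321   86.16705804] tab [-61.24831793 -70.1043048 ]
[[ 0.376 -0.001  0.927]
 [-0.927  0.001  0.376]
 [-0.002 -1.    -0.   ]]
wrist cam in tool [ 0.    -0.17   0.069]Traceback (most recent call last):
  File "<stdin>", line 10, in <module>
  File "h.py", line 27, in plan
    print('t',round(s['time'],2),'at st',inv(s['tcp_pos']).round(1),(s['tcp_pos'][2]*1000).round(1),'shift',(M.T@(D-s['tcp_pos'])).round(4).tolist(),'twist',c,'F',s['wrist_force'].round(1),'q7',s['joint_positions'][6].round(2),'g',s['gripper_width'].round(2))
                                                                                                                                                                                                                                       ^^^^^^^^^^^^^^^^^^^^^^^^
AttributeError: 'float' object has no attribute 'round'
```

```bash
sed -i "s/TH=np.radians(83.4); O=.*/TH=np.radians(83.0); O=np.array([.5612,-.0751])/; s/s\['gripper_width'\].round(2)/round(s['gripper_width'],2)/" h.py
python3 - <<'E'
from h import *
plan(-170,85,200); s=robot.get_state()['joint_positions']; print(s)
E
```

```text
t 0.1 at st [-561.4  250.3] 213.7 shift [-0.2615, 0.0141, 0.3348] twist [[-0.12, -150.9, -0.04], [0.03, 29.1, -0.09]] F [ 0.2  0.1 -0.8] q7 -0.06 g 1.0
[ 1.14197064  0.46831368 -0.0116041   1.60348862  0.00600662  1.07138648
 -0.05631696]
```

drive_tool --translation '[[-0.026,0,0.033],[-0.052,0,0.067],[-0.078,0,0.1],[-0.104,0,0.134],[-0.13,0,0.167],[-0.156,0,0.2],[-0.182,0,0.234],[-0.208,0,0.267],[-0.234,0,0.3],[-0.2615,0.004,0.335]]' --twist '[[0,3,0],[0,6,0],[0,9,0],[0,12,0],[0,15,0],[0,18,0],[0,21,0],[0,24,0],[0,27,0],[0,29.1,0]]' --gripper '[0,0,0,0,0,0,0,0,0,0]'

```text
time: 0.93
tcp_pos: [0.4531, -0.2394, 0.2117]
tool_rot: [-1.147, 1.3, -1.301]
wrist_force: [0.7, -0.9, 0.5]
gripper_width: 0.298
```

drive_tool --translation '[[0,0,0],[0,0,0],[0,0,0],[0,0,0]]' --twist '[[0,0,0],[0,0,0],[0,0,0],[0,0,0]]' --gripper '[0,0,0,0]'

```text
time: 1.27
tcp_pos: [0.4514, -0.2428, 0.2111]
tool_rot: [-1.149, 1.301, -1.3]
wrist_force: [0.4, -0.1, -0.3]
gripper_width: 0.012
```

```bash
python3 - <<'E'
from h import *
snap('wrist','w1'); plan(-170,85,115)
E
```

```text
wrist {'fx': 323.66009661489227, 'fy': 323.66009661489227, 'cx': 321.2690714943423, 'cy': 199.68269676999813} [[-0.124, 0.961, 0.247, 0.52], [-0.992, -0.12, -0.03, -0.252], [0.0, -0.249, 0.969, 0.381], [0.0, 0.0, 0.0, 1.0]]
t 1.32 at st [-180.    88.5] 211.1 shift [-0.0101, 0.0961, 0.0035] twist [[-0.04, 179.83, 0.04], [0.03, -0.17, 0.03]] F [-0.4 -0.1  0.1] q7 -1.3 g 0.0
```

View pics/w1.png

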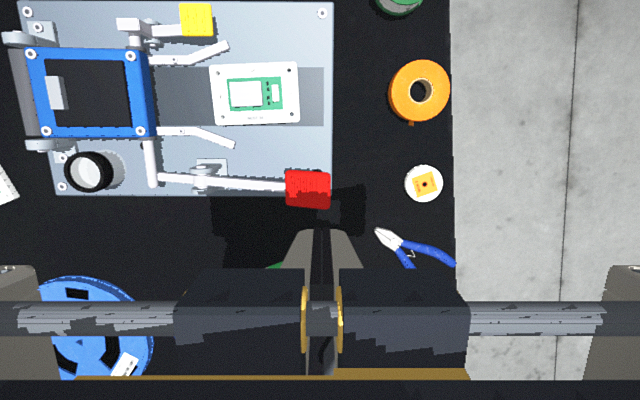

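The wrist view is sharp: pad (308,189), tab (196,20), nest (254,93), deck right edge u≈332, bottom edge v≈195.

```bash
python3 - <<'E'
from h import *
z=load('w1')
def bl(lo,hi,box,h,n):
    m=cv2.inRange(cv2.cvtColor(z['p'],cv2.COLOR_RGB2HSV),lo,hi);k=np.zeros_like(m);a,b,c,d=box;k[b:d,a:c]=m[b:d,a:c]
    k=cv2.morphologyEx(k,cv2.MORPH_CLOSE,np.ones((25,25)));c=max(cv2.findContours(k,0,1)[0],key=cv2.contourArea);r=cv2.minAreaRect(c);print(n,np.round(r[0],1),np.round(r[1],1),round(r[2],1),'st',inv(onz(z,*r[0],h)).round(1),'depth z',[dep(z,r[0][0]+i,r[0][1])[2].round(4) for i in(-10,0,10)])
    for q in cv2.boxPoints(r): print('   ',inv(onz(z,*q,h)).round(1))
bl((0,150,60),(8,255,255),(270,160,340,215),.096,'red')
bl((22,120,80),(34,255,255),(170,0,225,45),.04,'yel')
bl((0,0,200),(179,40,255),(205,55,302,128),.024,'nest')
print('corners',inv(onz(z,333,195,.012)),'want -195,112',inv(onz(z,333,2,.012)),'want -195,-94', inv(onz(z,55,196,.012)),'want 130,112')
E
```

```text
red [307.5 189.3] [46.6 37.7] 3.0 st [-168.3   83.1] depth z [np.float64(0.381), np.float64(0.0973), np.float64(0.1005)]
    [-145.9   99.5]
    [-148.7   64.8]
    [-190.    67.1]
    [-188.4  101.9]
yel [195.8  17.8] [37.6 32.4] 86.6 st [-61.8 -71.5] depth z [np.float64(0.0409), np.float64(0.0416), np.float64(0.0401)]
    [-47.1 -86.6]
    [-77.6 -88.2]
    [-76.9 -56. ]
    [-45.6 -54.4]
nest [253.  91.] [72. 96.] 90.0 st [-109.4   -6.5] depth z [np.float64(0.0322), np.float64(0.0318), np.float64(0.0253)]
    [-62.3 -41.5]
    [-160.3  -41.3]
    [-159.    30.4]
    [-55.7  30.2]
corners [-194.46895048  108.72668679] want -195,112 [-193.06270942  -93.25868765] want -195,-94 [131.64762576 109.22381607] want 130,112
```

drive_tool --translation '[[-0.007,0.03,0.0035],[-0.007,0.06,0.0035],[-0.007,0.09,0.0035],[-0.007,0.1,0.0035],[-0.007,0.105,0.0035],[-0.007,0.105,0.0035]]' --twist '[[0,0,0],[0,0,0],[0,0,0],[0,0,0],[0,0,0],[0,0,0]]' --gripper '[0,0,0,0,0,0]'

```text
time: 1.82
tcp_pos: [0.4561, -0.2355, 0.1059]
tool_rot: [-1.149, 1.301, -1.299]
wrist_force: [-0.7, -0.3, 1.4]
gripper_width: 0.006
```

```bash
python3 - <<'E'
from h import *
plan(-177,84,43)
E
```

```text
t 1.82 at st [-172.    84.7] 105.9 shift [0.005, 0.0629, 0.0008] twist [[0.02, 179.91, 0.12], [0.07, -0.09, -0.01]] F [-0.7 -0.3  1.4] q7 -1.34 g 0.01
```

drive_tool --translation '[[0.002,0.007,0],[0.004,0.014,0],[0.006,0.021,0],[0.007,0.028,0],[0.008,0.035,0],[0.009,0.042,0],[0.009,0.048,0],[0.009,0.054,0],[0.009,0.058,0],[0.009,0.06,0]]' --twist '[[0,0,0],[0,0,0],[0,0,0],[0,0,0],[0,0,0],[0,0,0],[0,0,0],[0,0,0],[0,0,0],[0,0,0]]' --gripper '[0,0,0,0,0,0,0,0,0,0]'

```text
time: 2.65
tcp_pos: [0.4569, -0.2476, 0.0482]
tool_rot: [-1.148, 1.295, -1.306]
wrist_force: [-2.3, -5.1, 5.8]
gripper_width: 0.002
```

drive_tool --translation '[[0,0.001,0],[0,0.002,0],[0,0.003,0],[0,0.004,0],[0,0.004,0]]' --twist '[[0,0,0],[0,0,0],[0,0,0],[0,0,0],[0,0,0]]' --gripper '[0,0,0,0,0]'

```text
time: 3.07
tcp_pos: [0.457, -0.2471, 0.0444]
tool_rot: [-1.148, 1.295, -1.305]
wrist_force: [-1.2, -4.1, 5.5]
gripper_width: 0.004
```

```bash
python3 - <<'E'
from h import *
snap('wrist','w2'); snap('side','s2'); plan(-177,84,43)
cv2.imwrite('pics/s2c.png',cv2.resize(load('s2')['p'][160:290,230:430,::-1],None,fx=4,fy=4))
E
```

```text
wrist {'fx': 323.66009661489227, 'fy': 323.66009661489227, 'cx': 321.2690714943423, 'cy': 199.68269676999813} [[-0.123, 0.962, 0.242, 0.525], [-0.992, -0.12, -0.026, -0.256], [0.004, -0.244, 0.97, 0.215], [0.0, 0.0, 0.0, 1.0]]
side {'fx': 446.4028313408295, 'fy': 446.4028313408295, 'cx': 314.8898278637344, 'cy': 193.44120814261854} [[0.866, -0.233, 0.444, 0.926], [0.5, 0.444, -0.744, -0.823], [-0.024, 0.866, 0.5, 0.567], [0.0, 0.0, 0.0, 1.0]]
t 3.17 at st [-183.5   82.4] 44.5 shift [-0.0065, 0.0014, -0.0016] twist [[-0.37, 179.89, -0.42], [-0.27, -0.11, 0.23]] F [-1.3 -4.1  5.8] q7 -1.34 g 0.0
```

View pics/s2c.png

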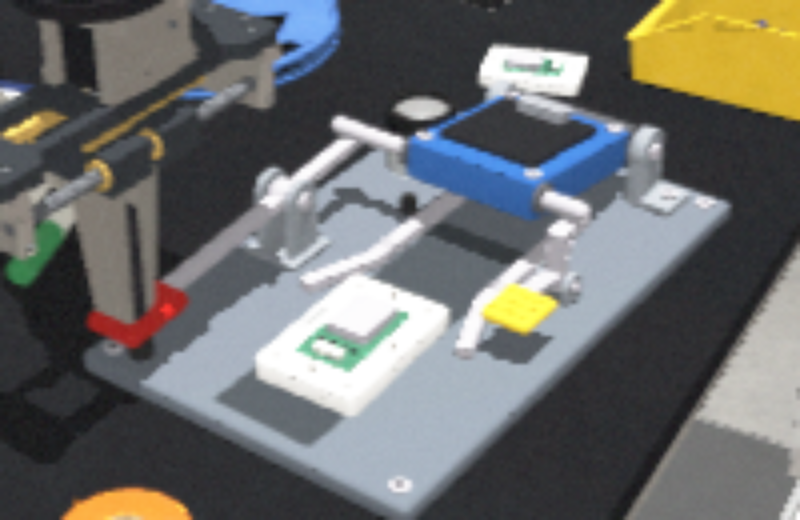

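The pad is nearly down under the fingers, and the head is up on the catch nose or just past it. I press on to the stop.

drive_tool --translation '[[0,0.0015,0],[0,0.003,0],[0,0.0045,0],[0,0.006,0],[0,0.006,0]]' --twist '[[0,0,0],[0,0,0],[0,0,0],[0,0,0],[0,0,0]]' --gripper '[0,0,0,0,0]'

```text
time: 3.58
tcp_pos: [0.4571, -0.2467, 0.0384]
tool_rot: [-1.148, 1.295, -1.305]
wrist_force: [-1.2, -3.0, 6.2]
gripper_width: 0.004
```

drive_tool --translation '[[0,0.001,0],[0,0.002,0],[0,0.003,0],[0,0.004,0],[0,0.004,0]]' --twist '[[0,0,0],[0,0,0],[0,0,0],[0,0,0],[0,0,0]]' --gripper '[0,0,0,0,0]'

```text
time: 4.0
tcp_pos: [0.4575, -0.2468, 0.037]
tool_rot: [-1.148, 1.294, -1.305]
wrist_force: [-8.2, -0.4, 29.4]
gripper_width: 0.007
```

On the stop (29 N). Release upward, keeping clear.

drive_tool --translation '[[0,-0.005,0],[0,-0.013,0],[0,-0.022,0],[0,-0.032,0],[0,-0.042,0],[0,-0.053,0],[0,-0.065,0],[0,-0.085,0],[0,-0.105,0],[0,-0.125,0]]' --twist '[[0,0,0],[0,0,0],[0,0,0],[0,0,0],[0,0,0],[0,0,0],[0,0,0],[0,0,0],[0,0,0],[0,0,0]]' --gripper '[0,0,0,0,0,0,0,0,0,0]'

```text
time: 4.83
tcp_pos: [0.4552, -0.2432, 0.1585]
tool_rot: [-1.149, 1.299, -1.298]
wrist_force: [0.4, -0.2, -0.3]
gripper_width: 0.004
```

```bash
python3 - <<'E'
from h import *
snap('wrist','w3'); snap('side','s3'); plan(-190,-1,160)
a=cv2.resize(load('s3')['p'][170:280,240:420,::-1],None,fx=3,fy=3)
b=load('w3')['p'][:260,:500,::-1]
o=np.zeros((590,540,3),np.uint8);o[:330,:540]=a;o[330:590,:500]=b;cv2.imwrite('pics/c3.png',o)
E
```

```text
wrist {'fx': 323.66009661489227, 'fy': 323.66009661489227, 'cx': 321.2690714943423, 'cy': 199.68269676999813} [[-0.121, 0.961, 0.247, 0.524], [-0.993, -0.117, -0.031, -0.252], [-0.001, -0.249, 0.968, 0.328], [0.0, 0.0, 0.0, 1.0]]
side {'fx': 446.4028313408295, 'fy': 446.4028313408295, 'cx': 314.8898278637344, 'cy': 193.44120814261854} [[0.866, -0.233, 0.444, 0.926], [0.5, 0.444, -0.744, -0.823], [-0.024, 0.866, 0.5, 0.567], [0.0, 0.0, 0.0, 1.0]]
t 4.93 at st [-180.6   82.3] 160.7 shift [0.0094, 0.0012, 0.0833] twist [[0.17, -179.98, 0.5], [-0.32, 0.01, 0.11]] F [ 0.1  0.1 -1.3] q7 -1.31 g 0.01
```

View pics/c3.png

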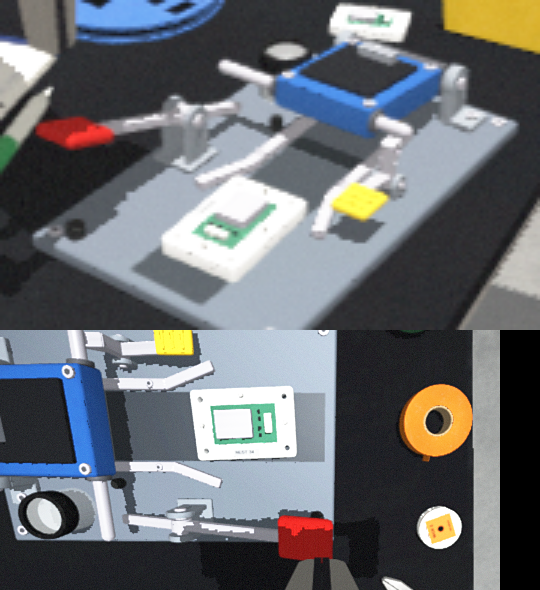

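Head up and held by the catch, lever back up, nest undisturbed with outline (190,61), (296,56), (298,127), (194,131) in the wrist frame. Next, go behind the nest.

```bash
python3 - <<'E'
from h import *
z=load('w3')
for q in [(190,61),(296,56),(298,127),(194,131)]: print(inv(onz(z,*q,.024)).round(1))
plan(-190,-1,35)
E
```

```text
[-65.5 -31.1]
[-158.3  -35.2]
[-159.    25.2]
[-63.2  28.8]
t 4.93 at st [-180.6   82.3] 160.7 shift [0.0092, 0.1262, 0.0826] twist [[0.17, -179.98, 0.5], [-0.32, 0.01, 0.11]] F [ 0.1  0.1 -1.3] q7 -1.31 g 0.01
```

drive_tool --translation '[[0.004,0,0.03],[0.008,0,0.06],[0.009,0,0.083],[0.009,0.03,0.083],[0.009,0.07,0.083],[0.009,0.105,0.083],[0.009,0.125,0.083],[0.009,0.125,0.083]]' --twist '[[0,0,0],[0,0,0],[0,0,0],[0,0,0],[0,0,0],[0,0,0],[0,0,0],[0,0,0]]' --gripper '[0,0,0,0,0,0,0,0]'

```text
time: 5.6
tcp_pos: [0.5325, -0.2606, 0.0266]
tool_rot: [-1.154, 1.308, -1.291]
wrist_force: [-0.4, 0.5, -0.2]
gripper_width: 0.007
```

```bash
python3 - <<'E'
from h import *
plan(-190,-1,17)
E
```

```text
t 5.6 at st [-187.6    5.8] 26.6 shift [0.0024, 0.0096, 0.0069] twist [[-0.3, -179.97, -0.94], [0.6, 0.02, -0.19]] F [-0.4  0.5 -0.2] q7 -1.37 g 0.01
```

drive_tool --translation '[[0,0.003,0.004],[0,0.006,0.008],[0,0.008,0.008],[0,0.008,0.008]]' --twist '[[0.6,0,0],[0.6,0,0],[0.6,0,0],[0.6,0,0]]' --gripper '[0,0,0,0]'

```text
time: 5.93
tcp_pos: [0.5459, -0.264, 0.0254]
tool_rot: [-1.141, 1.288, -1.305]
wrist_force: [0.0, -0.0, 0.6]
gripper_width: 0.004
```

```bash
python3 - <<'E'
from h import *
plan(-50,-1,17)
E
```

```text
t 5.93 at st [-189.4   -7.8] 25.4 shift [-0.1394, 0.0083, -0.0069] twist [[0.06, -179.99, 1.14], [-0.72, 0.01, 0.04]] F [ 0.  -0.   0.6] q7 -1.37 g 0.0
```

drive_tool --translation '[[0,0.004,-0.003],[0,0.007,-0.006],[0,0.008,-0.006],[0,0.008,-0.006],[0,0.008,-0.006]]' --twist '[[-0.7,0,0],[-0.7,0,0],[-0.7,0,0],[-0.7,0,0],[-0.7,0,0]]' --gripper '[0,0,0,0,0]'

```text
time: 6.35
tcp_pos: [0.5388, -0.263, 0.0162]
tool_rot: [-1.15, 1.3, -1.298]
wrist_force: [0.3, -0.4, 0.4]
gripper_width: 0.005
```

```bash
python3 - <<'E'
from h import *
plan(-50,-2,17)
E
```

```text
t 6.35 at st [-189.2   -0.7] 16.2 shift [-0.1392, -0.0008, 0.0013] twist [[-0.0, 179.99, 0.17], [0.11, -0.01, 0.0]] F [ 0.3 -0.4  0.4] q7 -1.37 g 0.0
```

drive_tool --translation '[[-0.004,0,0.0005],[-0.008,0,0.001],[-0.012,0,0.001],[-0.016,0,0.001],[-0.02,0,0.001],[-0.024,0,0.001],[-0.028,0,0.001],[-0.032,0,0.001],[-0.036,0,0.001],[-0.04,0,0.001]]' --twist '[[0,0,0],[0,0,0],[0,0,0],[0,0,0],[0,0,0],[0,0,0],[0,0,0],[0,0,0],[0,0,0],[0,0,0]]' --gripper '[0,0,0,0,0,0,0,0,0,0]'

```text
time: 7.18
tcp_pos: [0.5448, -0.2233, 0.0162]
tool_rot: [-1.15, 1.3, -1.298]
wrist_force: [-0.4, -3.0, -0.9]
gripper_width: 0.005
```

drive_tool --translation '[[-0.004,0,0],[-0.008,0,0],[-0.012,0,0],[-0.016,0,0],[-0.02,0,0],[-0.024,0,0],[-0.028,0,0],[-0.032,0,0],[-0.036,0,0],[-0.04,0,0]]' --twist '[[0,0,0],[0,0,0],[0,0,0],[0,0,0],[0,0,0],[0,0,0],[0,0,0],[0,0,0],[0,0,0],[0,0,0]]' --gripper '[0,0,0,0,0,0,0,0,0,0]'

```text
time: 8.02
tcp_pos: [0.5496, -0.1834, 0.0162]
tool_rot: [-1.15, 1.3, -1.298]
wrist_force: [-1.5, -2.1, 0.4]
gripper_width: 0.004
```

```bash
python3 - <<'E'
from h import *
plan(-50,-2,17)
snap('side','s4'); snap('wrist','w4')
a=cv2.resize(load('s4')['p'][170:280,240:420,::-1],None,fx=3,fy=3)
b=load('w4')['p'][:260,:540,::-1]
o=np.zeros((590,540,3),np.uint8);o[:330,:540]=a;o[330:590,:540]=b;cv2.imwrite('pics/c4.png',o)
E
```

```text
t 8.02 at st [-108.9   -1.7] 16.2 shift [-0.0589, -0.0008, 0.0003] twist [[-0.02, 180.0, 0.18], [0.11, -0.0, 0.01]] F [-1.5 -2.1  0.4] q7 -1.51 g 0.0
side {'fx': 446.4028313408295, 'fy': 446.4028313408295, 'cx': 314.8898278637344, 'cy': 193.44120814261854} [[0.866, -0.233, 0.444, 0.926], [0.5, 0.444, -0.744, -0.823], [-0.024, 0.866, 0.5, 0.567], [0.0, 0.0, 0.0, 1.0]]
wrist {'fx': 323.66009661489227, 'fy': 323.66009661489227, 'cx': 321.2690714943423, 'cy': 199.68269676999813} [[-0.12, 0.961, 0.248, 0.618], [-0.993, -0.116, -0.031, -0.191], [-0.001, -0.25, 0.968, 0.186], [0.0, 0.0, 0.0, 1.0]]
```

View pics/c4.png

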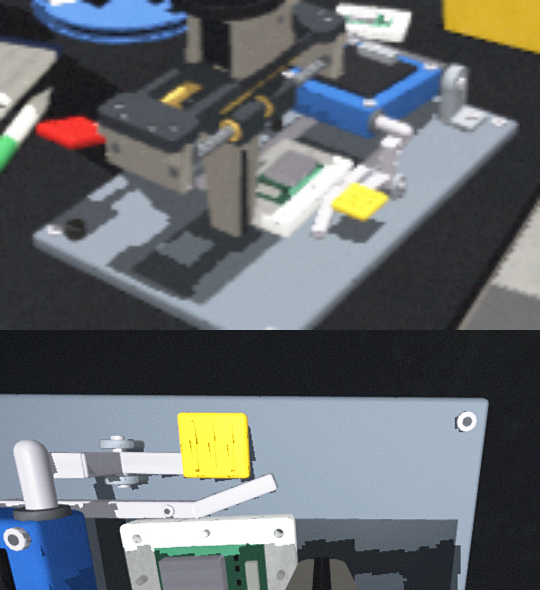

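The nest is entering the channel straight, pushed by the fist. The gripper body passes clear above the raised head. Continue.

drive_tool --translation '[[-0.004,0,0],[-0.008,0,0],[-0.012,0,0],[-0.016,0,0],[-0.02,0,0],[-0.024,0,0],[-0.028,0,0],[-0.032,0,0],[-0.036,0,0],[-0.04,0,0]]' --twist '[[0,0,0],[0,0,0],[0,0,0],[0,0,0],[0,0,0],[0,0,0],[0,0,0],[0,0,0],[0,0,0],[0,0,0]]' --gripper '[0,0,0,0,0,0,0,0,0,0]'

```text
time: 8.95
tcp_pos: [0.5523, -0.1461, 0.0161]
tool_rot: [-1.154, 1.303, -1.299]
wrist_force: [-6.1, -8.3, 3.7]
gripper_width: 0.007
```

drive_tool --translation '[[-0.0015,0,0],[-0.003,0,0],[-0.0045,0,0],[-0.006,0,0],[-0.0075,0,0],[-0.009,0,0],[-0.0105,0,0],[-0.012,0,0]]' --twist '[[0,0,0],[0,0,0],[0,0,0],[0,0,0],[0,0,0],[0,0,0],[0,0,0],[0,0,0]]' --gripper '[0,0,0,0,0,0,0,0]'

```text
time: 9.62
tcp_pos: [0.5539, -0.1343, 0.0161]
tool_rot: [-1.154, 1.303, -1.299]
wrist_force: [-6.0, -7.3, 4.4]
gripper_width: 0.008
```

```bash
python3 - <<'E'
from h import *
plan(-50,-2,17)
E
```

```text
t 9.62 at st [-59.6   0.1] 16.1 shift [-0.0096, -0.001, 0.0021] twist [[-0.25, 179.9, 0.49], [0.31, -0.1, 0.16]] F [-6.  -7.3  4.4] q7 -1.6 g 0.01
```

Side forces rose to 6 N, so I take a look before going on.

```bash
python3 - <<'E'
from h import *
snap('side','s5'); snap('wrist','w5')
a=cv2.resize(load('s5')['p'][180:260,280:430,::-1],None,fx=4,fy=4)
b=load('w5')['p'][:270,:600,::-1]
o=np.zeros((590,600,3),np.uint8);o[:320]=a;o[320:590]=b;cv2.imwrite('pics/c5.png',o)
E
```

```text
side {'fx': 446.4028313408295, 'fy': 446.4028313408295, 'cx': 314.8898278637344, 'cy': 193.44120814261854} [[0.866, -0.233, 0.444, 0.926], [0.5, 0.444, -0.744, -0.823], [-0.024, 0.866, 0.5, 0.567], [0.0, 0.0, 0.0, 1.0]]
wrist {'fx': 323.66009661489227, 'fy': 323.66009661489227, 'cx': 321.2690714943423, 'cy': 199.68269676999813} [[-0.123, 0.96, 0.252, 0.623], [-0.992, -0.119, -0.029, -0.143], [0.002, -0.253, 0.967, 0.186], [0.0, 0.0, 0.0, 1.0]]
```

View pics/c5.png

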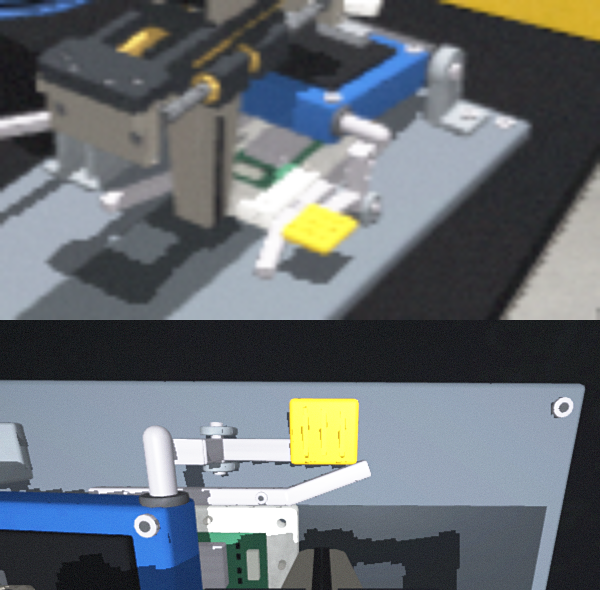

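Nothing fouls; the nest is straight in the channel, but my push line is a bit too far to -y and rubs the nest on a rail. I back off, shift 2.5 mm and go on.

drive_tool --translation '[[0.003,0,0],[0.006,0,0],[0.006,0,-0.0015],[0.006,0,-0.002],[0.003,0,-0.002],[0.0,0,-0.002],[-0.001,0,-0.002],[-0.002,0,-0.002]]' --twist '[[0,0,0],[0,0,0],[0,0,0],[0,0,0],[0,0,0],[0,0,0],[0,0,0],[0,0,0]]' --gripper '[0,0,0,0,0,0,0,0]'

```text
time: 10.38
tcp_pos: [0.5543, -0.1296, 0.0162]
tool_rot: [-1.151, 1.3, -1.298]
wrist_force: [-0.5, -2.5, 0.3]
gripper_width: 0.007
```

```bash
python3 - <<'E'
from h import *
plan(-50,-2,17)
z=load('w5'); print('nest rear corner',inv(onz(z,298,188,.024)), 'rail end', inv(onz(z,368,145,.02)))
E
```

```text
t 10.38 at st [-55.    0.2] 16.2 shift [-0.005, -0.0008, 0.0022] twist [[0.02, -179.97, -0.16], [0.1, 0.03, 0.01]] F [-0.5 -2.5  0.3] q7 -1.6 g 0.01
nest rear corner [-47.99127877 -33.5287167 ] rail end [-83.5951409  -54.89725621]
```

drive_tool --translation '[[-0.001,0,0],[-0.002,0,0],[-0.003,0,0],[-0.004,0,0],[-0.005,0,0],[-0.006,0,0],[-0.007,0,0],[-0.008,0,0],[-0.009,0,0],[-0.01,0,0]]' --twist '[[0,0,0],[0,0,0],[0,0,0],[0,0,0],[0,0,0],[0,0,0],[0,0,0],[0,0,0],[0,0,0],[0,0,0]]' --gripper '[0,0,0,0,0,0,0,0,0,0]'

```text
time: 11.22
tcp_pos: [0.5555, -0.1198, 0.0162]
tool_rot: [-1.15, 1.3, -1.298]
wrist_force: [0.6, -1.4, -0.3]
gripper_width: 0.006
```

drive_tool --translation '[[-0.0005,0,0],[-0.001,0,0],[-0.0015,0,0],[-0.002,0,0],[-0.0025,0,0],[-0.003,0,0]]' --twist '[[0,0,0],[0,0,0],[0,0,0],[0,0,0],[0,0,0],[0,0,0]]' --gripper '[0,0,0,0,0,0]'

```text
time: 11.72
tcp_pos: [0.5559, -0.117, 0.0162]
tool_rot: [-1.15, 1.3, -1.298]
wrist_force: [0.2, -1.4, -1.2]
gripper_width: 0.006
```

drive_tool --translation '[[-0.0005,0,0],[-0.001,0,0],[-0.0015,0,0],[-0.002,0,0]]' --twist '[[0,0,0],[0,0,0],[0,0,0],[0,0,0]]' --gripper '[0,0,0,0]'

```text
time: 12.05
tcp_pos: [0.5561, -0.1154, 0.0162]
tool_rot: [-1.15, 1.3, -1.298]
wrist_force: [0.2, -2.4, -1.0]
gripper_width: 0.006
```

drive_tool --translation '[[-0.0005,0,0],[-0.001,0,0],[-0.0015,0,0],[-0.002,0,0]]' --twist '[[0,0,0],[0,0,0],[0,0,0],[0,0,0]]' --gripper '[0,0,0,0]'

```text
time: 12.38
tcp_pos: [0.5562, -0.1151, 0.0162]
tool_rot: [-1.151, 1.3, -1.3]
wrist_force: [0.2, -7.7, -1.1]
gripper_width: 0.001
```

Firm stop at TCP x≈-40.5, as expected for home. Back off and rise.

drive_tool --translation '[[0.008,0,0],[0.018,0,0],[0.028,0,0],[0.028,-0.02,0],[0.028,-0.05,0],[0.028,-0.08,0],[0.028,-0.08,0.03],[0.028,-0.08,0.06],[0.028,-0.08,0.07],[0.028,-0.08,0.07]]' --twist '[[0,0,0],[0,0,0],[0,0,0],[0,0,0],[0,0,0],[0,0,0],[0,0,0],[0,0,0],[0,0,0],[0,0,0]]' --gripper '[0,0,0,0,0,0,0,0,0,0]'

```text
time: 13.22
tcp_pos: [0.6248, -0.1499, 0.0963]
tool_rot: [-1.148, 1.298, -1.299]
wrist_force: [-0.5, 0.6, 0.5]
gripper_width: 0.002
```

drive_tool --translation '[[0,0,0],[0,0,0],[0,0,0]]' --twist '[[0,0,0],[0,0,0],[0,0,0]]' --gripper '[0,0,0]'

```text
time: 13.47
tcp_pos: [0.6212, -0.1494, 0.0957]
tool_rot: [-1.151, 1.301, -1.297]
wrist_force: [0.3, -0.2, -0.7]
gripper_width: 0.004
```

```bash
python3 - <<'E'
from h import *
snap('side','s6'); snap('top','t6'); plan(-66,-70,50)
a=cv2.resize(load('s6')['p'][180:270,280:430,::-1],None,fx=4,fy=4)
b=cv2.resize(load('t6')['p'][130:195,255:405,::-1],None,fx=4,fy=4,interpolation=2)[:230]
cv2.imwrite('pics/c6.png',np.vstack([a,b]))
E
```

```text
side {'fx': 446.4028313408295, 'fy': 446.4028313408295, 'cx': 314.8898278637344, 'cy': 193.44120814261854} [[0.866, -0.233, 0.444, 0.926], [0.5, 0.444, -0.744, -0.823], [-0.024, 0.866, 0.5, 0.567], [0.0, 0.0, 0.0, 1.0]]
top {'fx': 362.5948505522689, 'fy': 362.5948505522689, 'cx': 324.41970390052467, 'cy': 202.2388479493984} [[0.028, 0.987, -0.158, 0.356], [-1.0, 0.027, -0.008, -0.114], [-0.004, 0.158, 0.987, 0.934], [0.0, 0.0, 0.0, 1.0]]
t 13.57 at st [-66.3 -69.1] 96.0 shift [-0.0003, 0.046, 0.001] twist [[-0.0, 179.99, 0.22], [0.14, -0.01, 0.0]] F [0.5 0.9 0.1] q7 -1.57 g 0.0
```

View pics/c6.png

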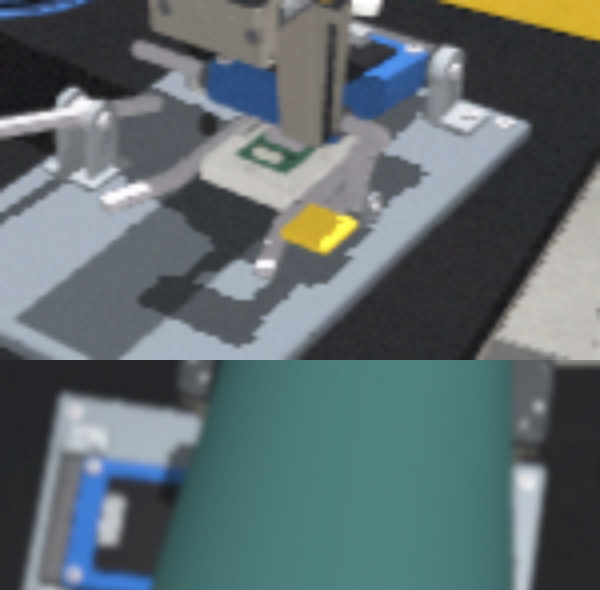

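```bash
python3 - <<'E'
from h import *
z=load('s6')
for q in [(348.75,228),(330.75,219)]: print(inv(onz(z,*q,.024)).round(1))
z=load('s3')
for q in [(240+227/3,170+261/3),(240+165/3,170+238/3)]: print('before',inv(onz(z,*q,.024)).round(1))
E
```

```text
[-33.  -25.9]
[-26.5  25.7]
before [-153.2  -27.9]
before [-157.5   20.7]
```

drive_tool --translation '[[0,0.02,0],[0,0.035,0],[0,0.045,0],[0,0.052,0],[0,0.057,0],[0,0.062,0],[0,0.065,0],[0,0.068,0],[0,0.07,0]]' --twist '[[0,0,0],[0,0,0],[0,0,0],[0,0,0],[0,0,0],[0,0,0],[0,0,0],[0,0,0],[0,0,0]]' --gripper '[0,0,0,0,0,0,0,0,0]'

```text
time: 14.32
tcp_pos: [0.6228, -0.1501, 0.0263]
tool_rot: [-1.149, 1.299, -1.299]
wrist_force: [0.1, -2.4, 0.7]
gripper_width: 0.007
```

Nest rear face measured at about x=-30, so home. Continue pressing the tab.

drive_tool --translation '[[0,0.001,0],[0,0.002,0],[0,0.003,0],[0,0.004,0],[0,0.005,0],[0,0.005,0]]' --twist '[[0,0,0],[0,0,0],[0,0,0],[0,0,0],[0,0,0],[0,0,0]]' --gripper '[0,0,0,0,0,0]'

```text
time: 14.82
tcp_pos: [0.6231, -0.1498, 0.023]
tool_rot: [-1.15, 1.299, -1.299]
wrist_force: [-3.8, -2.3, 12.1]
gripper_width: 0.006
```

```bash
python3 - <<'E'
from h import *
snap('side','s7'); plan(-66,-70,50)
a=cv2.resize(load('s7')['p'][180:270,280:430,::-1],None,fx=4,fy=4)
cv2.imwrite('pics/c7.png',a)
E
```

```text
side {'fx': 446.4028313408295, 'fy': 446.4028313408295, 'cx': 314.8898278637344, 'cy': 193.44120814261854} [[0.866, -0.233, 0.444, 0.926], [0.5, 0.444, -0.744, -0.823], [-0.024, 0.866, 0.5, 0.567], [0.0, 0.0, 0.0, 1.0]]
t 14.87 at st [-66.6 -70.6] 23.0 shift [-0.0005, -0.027, -0.0006] twist [[-0.05, 179.99, 0.04], [0.02, -0.01, 0.03]] F [-3.9 -3.3 12.4] q7 -1.58 g 0.0
```

View pics/c7.png

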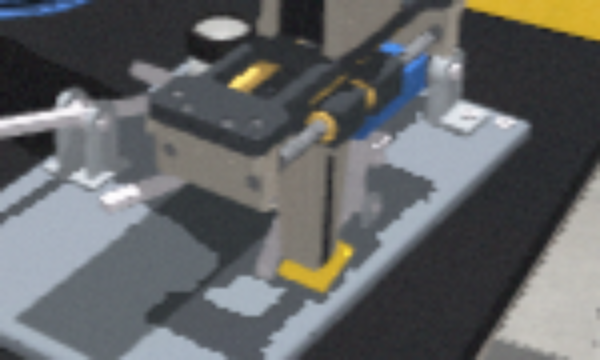

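Tab fully down (12 N at z=23). I rise and retreat, then check the head.

drive_tool --translation '[[0,0,0],[0,0,0],[0,0,0],[0,-0.01,0],[0,-0.025,0],[0,-0.05,0],[0,-0.085,0],[0,-0.12,0],[0,-0.155,0],[0,-0.19,0]]' --twist '[[0,0,0],[0,0,0],[0,0,0],[0,0,0],[0,0,0],[0,0,0],[0,0,0],[0,0,0],[0,0,0],[0,0,0]]' --gripper '[0,0,0,0,0,0,0,0,0,0]'

```text
time: 15.7
tcp_pos: [0.6227, -0.1475, 0.2127]
tool_rot: [-1.15, 1.3, -1.295]
wrist_force: [0.3, -1.6, 0.2]
gripper_width: 0.007
```

drive_tool --translation '[[0.04,0,0],[0.08,0,0],[0.12,0,0],[0.16,0,0],[0.2,0,0],[0.22,0,0],[0.22,0,0],[0.22,0,0]]' --twist '[[0,0,0],[0,0,0],[0,0,0],[0,0,0],[0,0,0],[0,0,0],[0,0,0],[0,0,0]]' --gripper '[0,0,0,0,0,0,0,0]'

```text
time: 16.37
tcp_pos: [0.5957, -0.3678, 0.2105]
tool_rot: [-1.148, 1.302, -1.298]
wrist_force: [0.1, 0.8, 0.4]
gripper_width: 0.003
```

```bash
python3 - <<'E'
from h import *
snap('side','s8'); snap('top','t8'); plan(-66,-70,50)
z=load('t8')
for x in (2,20,60,95): # head plate heights by depth along frame side y=35
    P=st(x,36,55); E=z['E']; c=E[:3,:3].T@(P-E[:3,3]); fx,fy,cx,cy=z['K']; u,v=cx-fx*c[0]/c[2],cy+fy*c[1]/c[2]; p=dep(z,u,v); print(x,inv(p).round(0),(p[2]*1000).round(1))
a=cv2.resize(load('s8')['p'][180:270,250:430,::-1],None,fx=3.3,fy=3.3)
b=cv2.resize(load('t8')['p'][125:245,250:450,::-1],None,fx=2.4,fy=2.4,interpolation=2)
o=np.zeros((a.shape[0]+b.shape[0],600,3),np.uint8);o[:a.shape[0],:a.shape[1]]=a;o[a.shape[0]:,:b.shape[1]]=b;cv2.imwrite('pics/c8.png',o)
E
```

```text
side {'fx': 446.4028313408295, 'fy': 446.4028313408295, 'cx': 314.8898278637344, 'cy': 193.44120814261854} [[0.866, -0.233, 0.444, 0.926], [0.5, 0.444, -0.744, -0.823], [-0.024, 0.866, 0.5, 0.567], [0.0, 0.0, 0.0, 1.0]]
top {'fx': 362.5948505522689, 'fy': 362.5948505522689, 'cx': 324.41970390052467, 'cy': 202.2388479493984} [[0.028, 0.987, -0.158, 0.356], [-1.0, 0.027, -0.008, -0.114], [-0.004, 0.158, 0.987, 0.934], [0.0, 0.0, 0.0, 1.0]]
t 16.47 at st [-283.3  -70.9] 210.8 shift [-0.2169, 0.1613, -0.0] twist [[-0.21, -179.84, -0.14], [0.09, 0.16, -0.13]] F [-1.1  0.3 -0.4] q7 -1.21 g 0.0
2 [ 2. 37.] 60.6
20 [20. 36.] 53.3
60 [60. 36.] 56.9
95 [95. 36.] 54.0
```

View pics/c8.png

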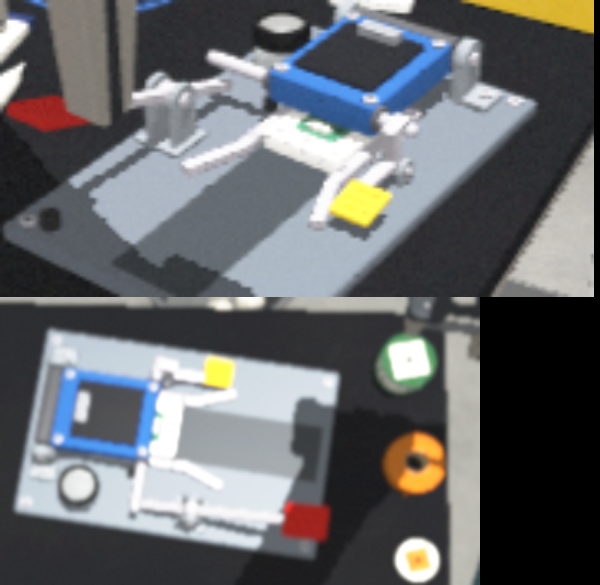

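Head plate height is about 55 mm from front to hinge, so it lies level on the module. The nest is home, the lever is up, the bystanders are unmoved and the arm is clear.

```bash
python3 -c "
from rig import ticket; print(ticket.sign_off())"
```

```text
the job is handed in; nothing more can be done
None
```

The station is loaded and the job is handed in, at about 16.5 s of the 58 s allowed.

**What I did:**
1. I pressed the red pad down to its stop (29 N); the head went up and stayed on its catch.
2. I let the lever come back up.
3. I pushed the nest along its channel until it stopped firmly against the pins (about 8 N).
4. I pressed the yellow tab fully down (12 N), and the head came down.

**Last checks:**
- **Nest:** I measured its rear face at station x of about -30 mm, where it should be when home. The two corner readings, taken before the head came down, were -33 and -26.5 mm.
- **Head:** four depth points on its plate read 53 to 61 mm, with no slope towards the hinge. That fits it lying level on the module. The highest reading is at the front edge and scatters from the rest.
- **Surroundings:** the lever is up. The loupe, tape and both spools look unmoved in the last picture. The side cutters were outside the last crop; nothing was moved near them. The arm is clear, with about zero wrist force.

**One thing that went wrong:** midway through the push my line was slightly off and the nest rubbed, with about 6 N sideways and 8 N along the channel. I backed off, shifted 2 mm and continued at about 2 N.

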